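# Rewind and put away a microfilm cartridge

## Task

This microfilm roll has been scanned; please put it away. Push the scanner's red gate lever back to lift the glass off the film, wind the rewind crank clockwise (as you face it) until the drag suddenly drops away and the tension arm with the orange roller springs up, and only then draw the blue cartridge out of its slanted slot, set it down (do not drop it) fully home in the rack pocket with the orange tag, label end up. Last, pull the red lever forward again to close the glass, and leave the grey cartridges and the cup, mug, jar, spray can and binoculars as they stand.

Things in the scene. Friction and masses are not known exactly. Their poses are not given: they have to be found in the camera images.
- scanner: White microfilm scanner, fixed. Origin: centre of its underside on the desk; x to its back, y to its left, z up. 330 deep, 310 wide. Its front half is a panel rising to the back at 30 degrees (outward normal (-0.5, 0, 0.866) here) from x -160, z 60 to x 30, z 170 mm, where the level deck begins. A camera head (76 wide, in the middle, x 62 to 168) overhangs the deck at z 266 to 348 mm.
- lever_knob (a point): Centre of the red ball knob (24 mm across) of the gate lever, at the right of the deck. Steel stem 9 mm thick, 85 mm from pivot to knob; pivot at (42, -138, 175) mm in the scanner's frame, axis along its y. Glass shut: leaning 23 degrees forward (to the operator, -x); glass open: 23 degrees back. Closed fingers can push it.
- gate_lever (a joint): Angle of the gate lever: 0 = leaning forward, glass shut; 0.8 rad = leaning back (pushed along the scanner's +x), glass lifted. About 1.5 N at the knob moves it; it stays where it is left.
- grip_center (a point): Centre of the black round grip of the rewind crank, 22 mm across, 38 mm long, square to the sloping panel; it turns freely on its pin and goes round 50 mm from the crank's axis. The flat steel crank arm under it (18 mm wide) has its upper face 20 mm below this centre; the grip's top end is 19 mm above. Where on its circle it starts varies.
- crank_axis (a point): Centre of the grip's circle, on the crank's axis (the panel's normal), 45 mm above the panel; the hub's top is 20 mm below it. Axes: the scanner's. Rewind clockwise looking onto the panel: from uphill the grip goes right (-y), downhill, left. After up to 0.2 turn of slack the grip takes about 6 N while film is left and 1 N once it is all wound in, after 1.2 to 2.4 turns; another turn is harmless.
- tension_arm (a joint): Angle of the film tension arm on the left of the deck: 0 to 0.15 rad = lying down, film still running through; about 0.75 rad = sprung up by itself, film all wound in. Worked by the crank only.
- tension_roller (a point): Orange roller (18 mm across) at the end of the tension arm, 65 mm from the arm's pivot at its left. It rises by about 45 mm when the film is all wound in.
- cartridge_center (a point): Centre of the blue film cartridge with yellow label, a box 26 (x) x 100 (y) x 100 mm (z), 130 g; z points to its label end. It stands in the slanted slot, z square to the panel, broad faces looking uphill and downhill, 38 mm showing above the panel, 2 mm play. Draw it out along its z: free after 62 mm. At the start its x points uphill.
- cartridge: The same blue cartridge: origin at the centre of the end that sits in the slot, 50 mm from its centre.
- slot_mouth (a point): Centre of the cartridge slot's mouth in the sloping panel (slot 30 x 106 mm, 62 mm deep). Axes: the scanner's.
- home_slot (a point): Where the blue cartridge's centre must be when filed: in the free rack pocket, 50 mm above its floor. x across the pocket, y along it, z up. The pocket is 34 (x) x 108 mm (y) inside, open above, with walls rising 50 mm from the floor, which is 4 mm above the desk. An orange tag (30 mm wide, sticking out 20 mm, top 80 mm above the desk) is clipped to its +y end.
- rack: Aluminium rack with a row of four like pockets, one every 60 mm along its x, fixed; three hold grey cartridges. 248 x 124 mm, origin at the centre of its underside.
- roll_a_center (a point): Centre of a grey cartridge with white label of the same size, standing in another pocket of the rack; leave it alone. Axes as for the blue one.
- roll_b_center (a point): Centre of a grey cartridge with red label of the same size, standing in another pocket of the rack; leave it alone. Axes as for the blue one.
- roll_c_center (a point): Centre of a grey cartridge with green label of the same size, standing in another pocket of the rack; leave it alone. Axes as for the blue one.
- coffee_cup: White paper coffee cup with red band and white lid, 84 mm across, 113 mm tall; origin at the centre of its underside. Leave it alone.
- mug: Blue mug, 82 mm across, 95 mm tall; origin at the centre of its underside. Leave it alone.
- spice_jar: Amber jar with red cap, 72 mm across, 125 mm tall; origin at the centre of its underside. Leave it alone.
- air_duster: Blue spray can with white cap, 66 mm across, 208 mm tall; origin at the centre of its underside. Leave it alone.
- binoculars: Black binoculars standing on end, 58 x 130 mm, 145 mm tall; origin at the centre of its underside. Leave it alone.
There are look-alikes about, which are no part of the job. What is shaped like the cartridge but pink, purple or turquoise is not meant.

How it is judged:
By the outcome, as a careful person would: the job done as asked, in the order asked, and still so for the second after the job is handed in, with the robot touching nothing.
It also fails if it takes over 72 s, if anything falls off the work surface, if the arm or the gripper's body presses on something with over 40 N, if the wrist force passes 120 N, or if a joint passes its speed limit or range.

## Robot

A 6-joint arm with a two-finger parallel gripper is mounted at the origin on the work surface. World frame = base frame: x ahead of the robot, y to its left, z up, the work surface at z = 0. Lengths are in m, angles in rad, forces in N, time in s.
With the tool pointing down it reaches from about 0.25 to 0.8 m from the base axis. Payload 3.9 kg.
Tool frame: the origin (TCP) lies at the very end of the fingers, on their centre line; the grasp point (between the pads) lies 19 mm behind it; z points along the fingers, y is the line along which they close (so a half turn about z gives the same grasp; the last joint's range is limited). The gripper opens to 85 mm and grips with 20 to 120 N. Pads are 22 mm wide; open, the fingers measure 114 mm over their backs; the gripper's body (76 mm by 85 mm) begins 54 mm behind the grasp point. The pads swing forward as they close: fully open they stand 13 mm farther back than shut.
Start: joints at [1.272, 0.26, -0.138, 1.173, 0, 1.571], TCP at [0.155, 0.502, 0.231] pointing down, gripper open.
Joint ranges: [-2.78, 2.78], [-0.83, 1.72], [-1.28, 1.37], [-1.9, 2.12], [-1.57, 1.48], [-3.14, 3.14]. Speed limits (rad/s): [2.57, 2.57, 3.14, 3.14, 3.14, 3.14].

## Interface

Orientations are given as a rotation vector (axis times angle).
In Python, from plant import bot gives the robot as it stands.
- The arm moves only by the shell command python3 -m crank 'ROWS' [FORCE]. ROWS is JSON, a list of rows, each a list of 3 entries, a list of its own where there are three numbers: the shift along the tool's x, y, z in cm, then the turn about the tool's z in degrees, then the finger opening in cm, from 0 to 8.54. A call has 1 to 12 rows; each row shifts and turns the commanded pose from where the row before left it, along the tool's axes as they then stand; what a row does not reach is not made up. A row lasts 1/10 s, in which the tool goes at most 50 mm and 8.59 degrees, less where a joint would pass 70% of its speed; a pose out of reach is approached as far as the arm can. A call with a gripper value outside its range is refused whole. The fingers move at their own pace and stop on an object; FORCE is the grip in N (left out, the last holds). Time passes only in rows, so rows that do not move let the fingers close. It gives the time, the measured TCP pose, the force, the opening and the grip force at its end, in the units of the state.
- bot.read_state(): the state, without advancing time (a new reading comes with each control period).
- bot.read_camera(name): name is "scene" or "top" or "wrist"; returns a dict with "frame" (384x512x3 uint8, red, green, blue), "fx", "fy", "cx", "cy" (pixels), "D" ([k1, k2, p1, p2, k3] as OpenCV has them; the pictures are not rectified), "R" (3x3) and "t" (3): a world point X has camera coordinates R X + t. Camera axes: x right, y down, z forward; pixel columns grow to the right and rows downward; lengths in m; the calibration is good to about 2 mm. A picture is of the moment at which its call begins. There is no depth.
- bot.hand_in(): hands the job in; it is judged then, once.
Trained networks look in a picture, given as the dict that the camera call returned (one of the last four; its "shot" number tells which), for a name from the list of things; names that differ only in an ending like _2 or _b are one class to them, and where a whole thing is asked for, a point or a joint stands for the part that bears it (a point fixed in the world has none). Each returns a list of dicts, best first, with "confidence" (0 to 1); they miss things now and then, are a little off and sometimes report something else, mostly with a low value. They report only what shows in the picture. A call takes as long as a camera call. They do not tell look-alikes from the thing itself.
- bot.spot_in(query, picture): "position" ([x, y, z] in m, in world coordinates, good to about 4 mm: the middle of the surface that is visible of it).
- bot.mark_of(query, picture): "position" ([x, y, z] in m, in world coordinates, good to about 4 mm: a listed point, or the origin of a listed thing).
The state is a dict: "t": time; "qpos": joint angles; "dq": joint speeds; "effort": joint torques, N m; "tool_pos": TCP position; "orientation": TCP orientation; "force": force on the tool from outside, world axes, zero at the start; "torque": the same for the moment, N m; "grip_width": finger opening in m; "finger_force": force on a finger pad.
Only numpy, scipy, OpenCV 4.12 (cv2) and the standard library are available. Lean on these libraries where they do the work, as an engineer would, in place of code of your own. Each camera call takes 0.05 s, during which the arm holds its last target. There are 200 camera calls.

## Working session

There is one attempt and no reset: what is moved stays moved. The work goes in short steps, Python scripts to look and compute and a shell command to move; the robot and the scene stay as the last step left them, time stands still between calls to the robot, and variables do not carry over. Pictures are saved under pics/ and viewed, at most 10 in all, crops included, and the job is handed in when it is done.

```bash
ls; mkdir -p pics
cat > h.py <<'E'
import numpy as np,cv2
from scipy.spatial.transform import Rotation as R
from plant import bot
def snap(n,f=None):
    p=bot.read_camera(n)
    if f: cv2.imwrite('pics/'+f,p['frame'][:,:,::-1])
    return p
def px(p,X):
    q,_=cv2.projectPoints(np.array(X,float).reshape(-1,3),cv2.Rodrigues(np.array(p['R']))[0],np.array(p['t'],float),np.array([[p['fx'],0,p['cx']],[0,p['fy'],p['cy']],[0,0,1]]),np.array(p['D'],float))
    return q.reshape(-1,2)
def st():
    s=bot.read_state(); print('t',round(s['t'],2),'tcp',np.round(s['tool_pos'],4),'F',np.round(s['force'],1),'w',round(s['grip_width'],4),'ff',s['finger_force']); print(np.round(R.from_rotvec(s['orientation']).as_matrix(),3)); print('q',np.round(s['qpos'],3)); return s
E
python3 - <<'E'
from h import *
st()
ps={n:snap(n,n+'0.png') for n in('scene','top')}
for n,p in ps.items():
    for q in ['scanner','lever_knob','grip_center','crank_axis','tension_roller','cartridge_center','slot_mouth','home_slot','rack','roll_a_center','coffee_cup','mug','spice_jar','air_duster','binoculars']:
        for d in bot.mark_of(q,p)[:4]:
            if d['confidence']>.2: print(n,q,np.round(d['position'],3),round(d['confidence'],2),px(p,d['position']).round()[0],[k for k in d if k not in('position','confidence')])
im=np.hstack([ps['scene']['frame'],ps['top']['frame']])
E
```

```text
pics
t 0.0 tcp [0.1543 0.5011 0.2305] F [ 0.2 -0.1 -0.6] w 0.0858 ff 0.0
[[-0.956  0.294 -0.001]
 [ 0.294  0.956 -0.002]
 [-0.    -0.002 -1.   ]]
q [ 1.272  0.261 -0.139  1.173 -0.     1.571]
scene scanner [ 0.576 -0.042  0.001] 0.57 [250. 235.] []
scene lever_knob [ 0.575 -0.181  0.252] 0.45 [218. 225.] []
scene grip_center [ 0.551 -0.108  0.191] 0.55 [231. 217.] []
scene tension_roller [0.637 0.036 0.192] 0.56 [278. 210.] []
scene tension_roller [0.523 0.035 0.107] 0.39 [257. 201.] []
scene cartridge_center [ 0.566 -0.336  0.012] 0.84 [187. 278.] []
scene cartridge_center [0.522 0.034 0.107] 0.82 [257. 201.] []
scene cartridge_center [ 0.746 -0.355  0.01 ] 0.76 [213. 318.] []
scene cartridge_center [0.305 0.25  0.011] 0.68 [262. 151.] []
scene slot_mouth [0.513 0.031 0.117] 0.94 [255. 199.] []
scene home_slot [0.452 0.314 0.056] 0.61 [297. 159.] []
scene home_slot [0.549 0.034 0.06 ] 0.37 [261. 212.] []
scene rack [0.544 0.316 0.003] 0.63 [312. 180.] []
scene rack [ 0.573 -0.044  0.001] 0.53 [249. 235.] []
scene rack [0.739 0.235 0.003] 0.51 [331. 223.] []
scene rack [ 0.456 -0.464
[... 1174 characters left out ...]
0.036 0.115] 0.84 [249. 196.] []
top slot_mouth [ 0.578 -0.179  0.253] 0.32 [314. 171.] []
top home_slot [0.515 0.315 0.057] 0.47 [174. 200.] []
top rack [0.547 0.318 0.004] 0.97 [176. 193.] []
top rack [ 0.581 -0.178  0.253] 0.69 [314. 170.] []
top roll_a_center [0.513 0.315 0.055] 0.61 [174. 201.] []
top coffee_cup [ 0.735  0.23  -0.   ] 0.68 [198. 145.] []
top mug [ 0.36   0.523 -0.   ] 0.64 [123. 243.] []
top spice_jar [ 0.503  0.537 -0.002] 0.79 [120. 206.] []
top spice_jar [ 0.736  0.228 -0.   ] 0.63 [199. 145.] []
top air_duster [ 0.625  0.48  -0.005] 0.84 [135. 175.] []
top air_duster [ 0.505  0.539 -0.002] 0.73 [119. 206.] []
top binoculars [ 0.457 -0.464 -0.002] 0.83 [379. 211.] []
```

View pics/scene0.png

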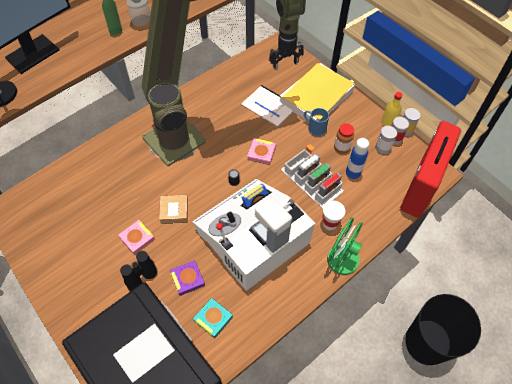

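View pics/top0.png

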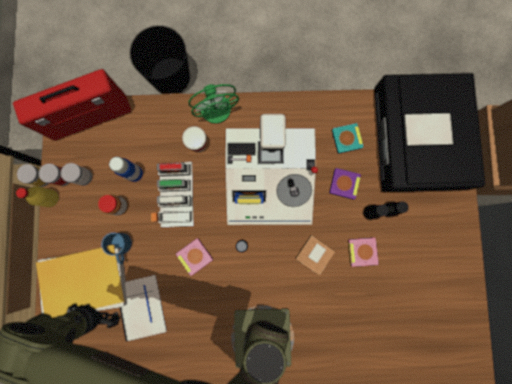

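Run:
```python
from h import *
p=snap('top');f=p['frame']
a=cv2.resize(f[120:230,215:325],(600,600),interpolation=cv2.INTER_CUBIC)
b=cv2.resize(f[150:235,145:205],None,fx=3.3,fy=3.3,interpolation=cv2.INTER_CUBIC)
c=np.zeros((600,800,3),np.uint8);c[:,:600]=a;c[:b.shape[0],600:600+b.shape[1]]=b[:,:200]
cv2.imwrite('pics/c1.png',c[:,:,::-1])
w=snap('wrist')
print(np.array(w['R']),w['t'],w['fx'])
for n in('scene','top'):
  p=snap(n)
  for q in('crank_axis','tension_roller','gate_lever','home_slot','slot_mouth','cartridge','roll_a_center','roll_b_center','roll_c_center'):
    print(n,q,[(np.round(d['position'],3),round(d['confidence'],2)) for d in bot.mark_of(q,p)[:3]])
```

```text
[[ 2.94422763e-01  9.55675277e-01  4.74704301e-05]
 [ 9.23210835e-01 -2.84434011e-01  2.58416422e-01]
 [ 2.46975688e-01 -7.60398518e-02 -9.66033618e-01]] [-0.52465212 -0.03583462  0.37671583] 319.8167820261807
scene crank_axis [(array([ 0.505, -0.124,  0.168]), 0.72)]
scene tension_roller [(array([0.45 , 0.314, 0.054]), 0.69), (array([0.635, 0.034, 0.19 ]), 0.54)]Traceback (most recent call last):
  File "<stdin>", line 12, in <module>
ValueError: it knows: air_duster, binoculars, cartridge, cartridge_center, coffee_cup, crank_axis, grip_center, home_slot, lever_knob, mug, rack, roll_a_center, roll_b_center, roll_c_center, scanner, slot_mouth,
```

View pics/c1.png

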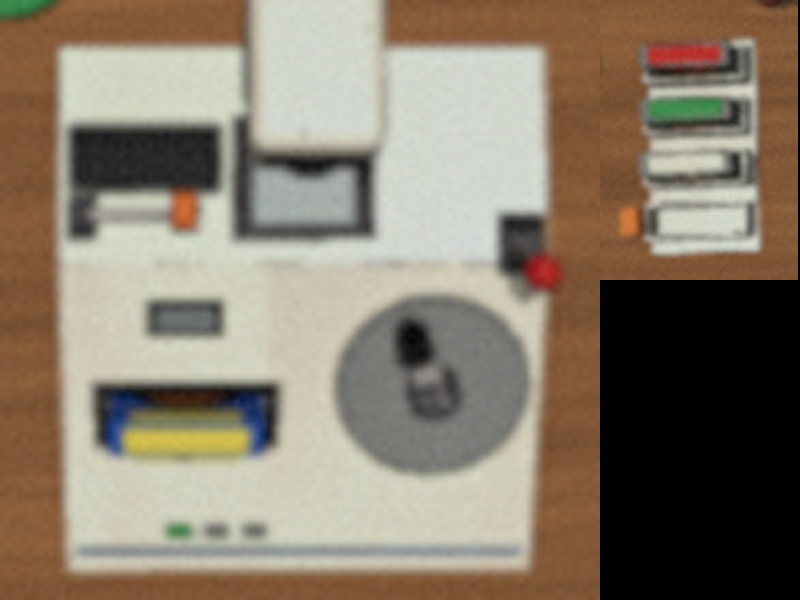

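The target is the blue cartridge with the yellow label, in the slot at (185,430) in the crop. The pink, purple and turquoise ones lie flat on the desk. The free pocket is the nearest one, with the orange tag at (630,220). The crank grip (412,340) sits uphill, and the lever is shut, with its red knob at (543,272).

```bash
python3 -m crank '[[[0,0,0],-8.5,0],[[0,0,0],-8.5,0],[[-2,-3.4,0],0,0],[[-2,-3.4,0],0,0],[[-2,-3.4,0],0,0],[[-2,-3.4,0],0,0],[[-2,-3.4,0],0,0],[[-2,-3.4,0],0,0],[[-2,-3.4,0],0,0],[[-2,-3.4,0],0,0],[[-2,-3.4,0],0,0],[[-2,-3.4,0],0,0]]' 30
python3 -m crank '[[[-2,-3.4,0],0,0],[[-2,-3.4,0],0,0],[[-2,-3.4,-0.2],0,0],[[-2,-3.4,-0.2],0,0],[[-2,-3.4,-0.2],0,0],[[-2,-3.4,-0.2],0,0],[[-2,-3.4,0],0,0],[[-1.5,-3.4,0],0,0],[[-1,-3.4,0],0,0],[[0,0,0],0,0]]'
python3 - <<'E'
from h import *
st()
for n in('scene','top','wrist'):
  p=snap(n,n+'1.png')
  for q in('scanner','lever_knob','grip_center','crank_axis','slot_mouth','cartridge_center','home_slot'):
    print(n,q,[(np.round(d['position'],3),round(d['confidence'],2)) for d in bot.mark_of(q,p)[:2]])
E
```

```text
t: 3.05
tool_pos: [0.3545, 0.1599, 0.2316]
orientation: [0.003, 3.141, 0.001]
force: [0.9, 1.0, -0.5]
grip_width: -0.0002
finger_force: 0.0
t: 4.05
tool_pos: [0.5197, -0.1488, 0.2389]
orientation: [0.01, 3.141, -0.003]
force: [0.3, 1.2, 0.3]
grip_width: 0.0001
finger_force: 0.0
t 4.05 tcp [ 0.5197 -0.1488  0.2389] F [0.3 1.2 0.3] w 0.0001 ff 0.0
[[-1.     0.007  0.001]
 [ 0.007  1.    -0.002]
 [-0.001 -0.002 -1.   ]]
q [-2.78e-01  2.83e-01 -8.70e-02  1.20e+00 -1.00e-03 -2.71e-01]
scene scanner [(array([ 0.575, -0.044,  0.003]), 0.65)]
scene lever_knob [(array([ 0.579, -0.18 ,  0.252]), 0.41)]
scene grip_center [(array([0.518, 0.316, 0.053]), 0.64), (array([ 0.549, -0.105,  0.191]), 0.46)]
scene crank_axis [(array([ 0.504, -0.126,  0.167]), 0.9)]
scene slot_mouth [(array([0.515, 0.034, 0.115]), 0.86), (array([0.517, 0.317, 0.054]), 0.56)]
scene cartridge_center [(array([ 0.748, -0.356,  0.01 ]), 0.96), (array([0.52 , 0.035, 0.107]), 0.85)]
scene home_slot [(array([ 0.631,  0.48 , -0.001]), 0.39), (array([0.451, 0.316, 0.052]), 0.36)]
top scanner [(array([ 0.576, -0.04 , -0.   ]), 0.91)]
top lever_knob [(array([0.577, 0.318, 0.049]), 0.33)]
top grip_center [(array([ 0.546, -0.113,  0.19 ]), 0.4), (array([0.514, 0.319, 0.055]), 0.15)]
top crank_axis [(array([ 0.51 , -0.128,  0.166]), 0.93), (array([ 0.5  ,  0.539, -0.003]), 0.39)]
top slot_mouth [(array([0.518, 0.036, 0.115]), 0.96)]
top cartridge_center [(array([ 0.304, -0.386,  0.014]), 0.83), (array([ 0.564, -0.332,  0.011]), 0.7)]
top home_slot []
wrist scanner [(array([ 0.576, -0.044,  0.001]), 0.63)]
wrist lever_knob []
wrist grip_center [(array([ 0.548, -0.106,  0.187]), 0.83), (array([0.547, 0.038, 0.068]), 0.68)]
wrist crank_axis [(array([ 0.509, -0.122,  0.165]), 0.66)]
wrist slot_mouth [(array([ 0.577, -0.042, -0.002]), 0.49)]
wrist cartridge_center [(array([ 0.563, -0.334,  0.01 ]), 0.94), (array([0.523, 0.035, 0.106]), 0.65)]
wrist home_slot []
```

```bash
python3 -m crank '[[[0,-1.5,0],0,0],[[0,-1.5,0],0,0],[[-1.5,0,0],0,0],[[-1.5,0,0],0,0],[[-1.5,0,0],0,0],[[-1.5,0,0],0,0],[[-1.5,0,0],0,0],[[-1.5,0,0],0,0],[[-1.2,0,0],0,0],[[-1,0,0],0,0],[[0,0,0],0,0]]'
python3 - <<'E'
from h import *
for n in('scene','top'):
  p=snap(n)
  print(n,[(np.round(d['position'],3),round(d['confidence'],2)) for d in bot.mark_of('lever_knob',p)[:2]])
f=p['frame'];w=snap('wrist')['frame']
c=np.hstack([cv2.resize(f[120:230,215:325],(384,384)),w[:,:400]])
cv2.imwrite('pics/c2.png',c[:,:,::-1])
E
```

```text
t: 6.35
tool_pos: [0.6248, -0.1772, 0.2375]
orientation: [-0.006, -3.129, 0.001]
force: [-11.4, -0.4, 2.3]
grip_width: -0.0002
finger_force: 5.8
scene [(array([0.449, 0.31 , 0.055]), 0.67), (array([0.736, 0.236, 0.006]), 0.52)]
top []
```

View pics/c2.png

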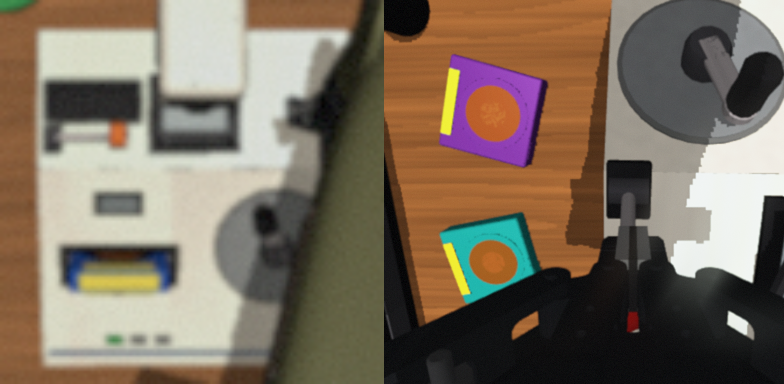

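Lever is at its back stop (11 N, stem leaning back at (630,250) in the wrist view). Next, the crank grip.

```bash
python3 -m crank '[[[2,0,-0.4],0,0],[[2,0,0],0,5],[[2,1.4,0],0,5],[[1.7,2.8,0],0,5],[[0,2.7,0],0,5],[[0,0,0],0,5]]' 25
python3 - <<'E'
from h import *
st()
for n in('scene','top','wrist'):
  p=snap(n)
  for q in ('grip_center','crank_axis','lever_knob'):
   print(n,q,[(np.round(d['position'],3),round(d['confidence'],2)) for d in bot.mark_of(q,p)[:2]])
E
```

```text
t: 7.2
tool_pos: [0.5527, -0.1051, 0.2436]
orientation: [0.001, 3.141, 0.001]
force: [1.0, 0.1, -0.7]
grip_width: 0.0497
finger_force: 0.0
t 7.2 tcp [ 0.5527 -0.1051  0.2436] F [ 1.   0.1 -0.7] w 0.0497 ff 0.0
[[-1.     0.     0.   ]
 [ 0.     1.     0.001]
 [-0.     0.001 -1.   ]]
q [-1.880e-01  3.200e-01 -2.000e-02  1.231e+00  1.000e-03 -1.880e-01]
scene grip_center [(array([ 0.546, -0.106,  0.191]), 0.58)]
scene crank_axis [(array([ 0.505, -0.127,  0.168]), 0.57)]
scene lever_knob [(array([ 0.504, -0.127,  0.17 ]), 0.51), (array([ 0.647, -0.181,  0.252]), 0.48)]
top grip_center [(array([ 0.507, -0.125,  0.167]), 0.19), (array([0.629, 0.321, 0.052]), 0.19)]
top crank_axis [(array([ 0.509, -0.125,  0.167]), 0.57), (array([0.546, 0.032, 0.065]), 0.39)]
top lever_knob []
wrist grip_center [(array([ 0.545, -0.105,  0.193]), 0.72)]
wrist crank_axis [(array([ 0.507, -0.126,  0.164]), 0.59)]
wrist lever_knob []
```

```bash
python3 -m crank '[[[0.6,-0.2,2],0,5],[[0,0,2],0,5],[[0,0,2.1],0,5],[[0,0,0],0,1.5],[[0,0,0],0,1.5],[[0,0,0],0,1.5],[[0,0,0],0,1.5],[[0,0,0],0,1.5]]' 25
```

```text
t: 8.6
tool_pos: [0.5471, -0.1082, 0.1826]
orientation: [-0.004, -3.141, 0.001]
force: [-0.7, 0.3, -4.1]
grip_width: 0.0209
finger_force: 24.9
```

Run:
```python
import numpy as np
t=np.radians(-21+30*np.arange(13));u=5*np.cos(t);y=-5*np.sin(t)
print(np.round(np.c_[-.866*np.diff(u),np.diff(y),-.5*np.diff(u)],2).tolist())
```

```text
[[-0.23, -2.57, -0.14], [0.91, -2.36, 0.53], [1.81, -1.52, 1.05], [2.23, -0.27, 1.29], [2.05, 1.05, 1.18], [1.32, 2.09, 0.76], [0.23, 2.57, 0.14], [-0.91, 2.36, -0.53], [-1.81, 1.52, -1.05], [-2.23, 0.27, -1.29], [-2.05, -1.05, -1.18], [-1.32, -2.09, -0.76]]
```

```bash
python3 -m crank '[[[-0.23,-2.57,-0.14],0,1.5],[[0.91,-2.36,0.53],0,1.5],[[1.81,-1.52,1.05],0,1.5],[[2.23,-0.27,1.29],0,1.5]]'
python3 -m crank '[[[0,0,0],0,1.5]]'
```

```text
t: 9.0
tool_pos: [0.5062, -0.1748, 0.1592]
orientation: [0.002, 3.127, 0.005]
force: [7.5, 9.4, 14.0]
grip_width: 0.021
finger_force: 26.9
t: 9.1
tool_pos: [0.502, -0.1744, 0.1572]
orientation: [0.004, 3.133, 0.004]
force: [5.3, 5.4, 4.7]
grip_width: 0.0212
finger_force: 26.4
```

```bash
python3 -m crank '[[[2.05,1.05,1.18],0,1.5],[[1.32,2.09,0.76],0,1.5],[[0.23,2.57,0.14],0,1.5],[[-0.91,2.36,-0.53],0,1.5],[[-1.81,1.52,-1.05],0,1.5],[[-2.23,0.27,-1.29],0,1.5],[[-2.05,-1.05,-1.18],0,1.5],[[-1.32,-2.09,-0.76],0,1.5]]'
python3 - <<'E'
from h import *
for n in('scene','top'):
  p=snap(n)
  for q in ('grip_center','tension_roller'):
   print(n,q,[(np.round(d['position'],3),round(d['confidence'],2)) for d in bot.mark_of(q,p)[:3]])
E
```

```text
t: 9.9
tool_pos: [0.545, -0.1021, 0.1814]
orientation: [0.004, -3.135, -0.018]
force: [-6.7, 8.9, -9.2]
grip_width: 0.0208
finger_force: 26.6
scene grip_center [(array([ 0.551, -0.099,  0.191]), 0.49)]
scene tension_roller [(array([0.63 , 0.317, 0.052]), 0.59), (array([0.636, 0.035, 0.192]), 0.56)]
top grip_center []
top tension_roller [(array([0.633, 0.034, 0.19 ]), 0.68)]
```

Works well; one full turn per call now.

```bash
python3 -m crank '[[[-0.23,-2.57,-0.14],0,1.5],[[0.91,-2.36,0.53],0,1.5],[[1.81,-1.52,1.05],0,1.5],[[2.23,-0.27,1.29],0,1.5],[[2.05,1.05,1.18],0,1.5],[[1.32,2.09,0.76],0,1.5],[[0.23,2.57,0.14],0,1.5],[[-0.91,2.36,-0.53],0,1.5],[[-1.81,1.52,-1.05],0,1.5],[[-2.23,0.27,-1.29],0,1.5],[[-2.05,-1.05,-1.18],0,1.5],[[-1.32,-2.09,-0.76],0,1.5]]'
python3 - <<'E'
from h import *
for n in('scene','top'):
  p=snap(n)
  for q in ('grip_center','tension_roller'):
   print(n,q,[(np.round(d['position'],3),round(d['confidence'],2)) for d in bot.mark_of(q,p)[:3]])
E
```

```text
t: 11.4
tool_pos: [0.5453, -0.1027, 0.1815]
orientation: [0.004, -3.136, -0.016]
force: [-5.8, 7.2, -8.8]
grip_width: 0.021
finger_force: 26.9
scene grip_center [(array([ 0.643, -0.182,  0.249]), 0.73), (array([ 0.549, -0.099,  0.188]), 0.39)]
scene tension_roller [(array([0.633, 0.034, 0.192]), 0.5)]
top grip_center []
top tension_roller [(array([0.631, 0.042, 0.211]), 0.6)]
```

```bash
python3 -m crank '[[[-0.23,-2.57,-0.14],0,1.5],[[0.91,-2.36,0.53],0,1.5],[[1.81,-1.52,1.05],0,1.5],[[2.23,-0.27,1.29],0,1.5],[[2.05,1.05,1.18],0,1.5],[[1.32,2.09,0.76],0,1.5],[[0.23,2.57,0.14],0,1.5],[[-0.91,2.36,-0.53],0,1.5],[[-1.81,1.52,-1.05],0,1.5],[[-2.23,0.27,-1.29],0,1.5],[[-2.05,-1.05,-1.18],0,1.5],[[-1.32,-2.09,-0.76],0,1.5]]'
python3 - <<'E'
from h import *
for n in('scene','top'):
  p=snap(n)
  for q in ('grip_center','tension_roller'):
   print(n,q,[(np.round(d['position'],3),round(d['confidence'],2)) for d in bot.mark_of(q,p)[:3]])
  if n=='scene': a=cv2.resize(p['frame'][165:265,185:325],(560,400),interpolation=2)
cv2.imwrite('pics/c3.png',a[:,:,::-1])
E
```

```text
t: 12.9
tool_pos: [0.5473, -0.1073, 0.1827]
orientation: [0.001, -3.141, 0.001]
force: [-8.7, -3.4, -12.2]
grip_width: 0.0209
finger_force: 27.0
scene grip_center [(array([0.449, 0.314, 0.059]), 0.53), (array([ 0.549, -0.105,  0.188]), 0.36)]
scene tension_roller []
top grip_center [(array([ 0.504,  0.54 , -0.002]), 0.46)]
top tension_roller [(array([0.628, 0.057, 0.229]), 0.64), (array([ 0.457, -0.465, -0.003]), 0.54)]
```

View pics/c3.png

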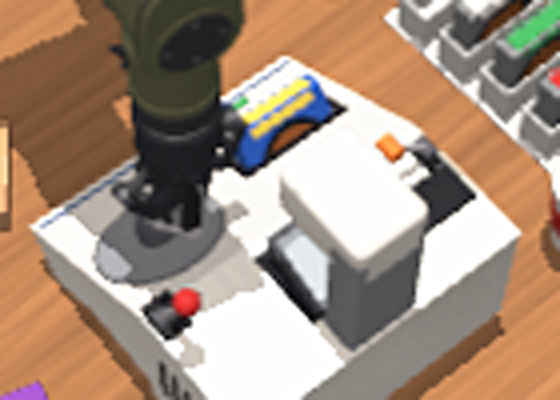

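Roller sprung up: at (390,147) in the crop, about 40 mm higher, and the crank drag is gone. Releasing the grip and going to the cartridge.

```bash
python3 -m crank '[[[0,0,0],0,5],[[0,0,0],0,5],[[0,0,0],0,5],[[0,0,-3],0,6],[[0,0,-3],0,6],[[1.2,2,-2],8.5,6],[[1,2.8,0],8.5,6],[[2,3,0],8.5,6],[[0,0,0],8.5,6]]'
python3 -m crank '[[[0,0,0],8.5,6],[[0,0,0],8.5,6],[[0,0,0],8.5,6],[[0,0,0],8.5,6],[[0,0,0],8.5,6],[[0,0,0],8.5,6],[[0,0,0],5,6]]'
python3 - <<'E'
from h import *
s=st()
for n in('scene','top','wrist'):
  p=snap(n,'w4.png')
  for q in ('scanner','tension_roller','slot_mouth','cartridge_center','cartridge'):
   print(n,q,[(np.round(d['position'],3),round(d['confidence'],2)) for d in bot.mark_of(q,p)[:3]])
E
```

```text
t: 14.1
tool_pos: [0.5185, -0.021, 0.2631]
orientation: [0.925, 3.002, 0.003]
force: [0.6, -0.3, -0.0]
grip_width: 0.0599
finger_force: 0.0
t: 14.8
tool_pos: [0.5197, -0.024, 0.2626]
orientation: [2.228, 2.214, 0.002]
force: [0.2, 0.1, -0.4]
grip_width: 0.0599
finger_force: 0.0
t 14.8 tcp [ 0.5197 -0.024   0.2626] F [ 0.2  0.1 -0.4] w 0.0599 ff 0.0
[[ 0.006  1.     0.001]
 [ 1.    -0.006  0.   ]
 [ 0.     0.001 -1.   ]]
q [-0.046  0.24  -0.084  1.246  0.     1.531]
scene scanner [(array([ 0.575, -0.042,  0.002]), 0.94)]
scene tension_roller [(array([ 0.55 , -0.107,  0.194]), 0.7), (array([0.635, 0.057, 0.229]), 0.5)]
scene slot_mouth [(array([0.514, 0.035, 0.114]), 0.79), (array([ 0.573, -0.044, -0.001]), 0.28)]
scene cartridge_center [(array([ 0.568, -0.335,  0.013]), 0.96), (array([ 0.746, -0.354,  0.011]), 0.94), (array([ 0.304, -0.384,  0.014]), 0.91)]
scene cartridge [(array([ 0.309, -0.436,  0.012]), 0.89), (array([0.332, 0.205, 0.014]), 0.79), (array([ 0.734, -0.306,  0.012]), 0.7)]
top scanner []
top tension_roller [(array([ 0.36 ,  0.524, -0.   ]), 0.59), (array([0.637, 0.057, 0.227]), 0.39)]
top slot_mouth [(array([0.517, 0.033, 0.114]), 0.91)]
top cartridge_center [(array([ 0.562, -0.335,  0.015]), 0.87), (array([0.308, 0.246, 0.012]), 0.69), (array([ 0.304, -0.387,  0.014]), 0.65)]
top cartridge [(array([0.331, 0.207, 0.011]), 0.92), (array([ 0.733, -0.301,  0.014]), 0.72), (array([ 0.306, -0.438,  0.01 ]), 0.65)]
wrist scanner [(array([ 0.577, -0.04 , -0.001]), 0.98), (array([0.639, 0.054, 0.229]), 0.47)]
wrist tension_roller [(array([0.638, 0.056, 0.231]), 0.79)]
wrist slot_mouth [(array([0.515, 0.034, 0.115]), 0.69)]
wrist cartridge_center [(array([ 0.741, -0.358,  0.016]), 0.65), (array([0.521, 0.034, 0.108]), 0.58)]
wrist cartridge []
```

View pics/w4.png

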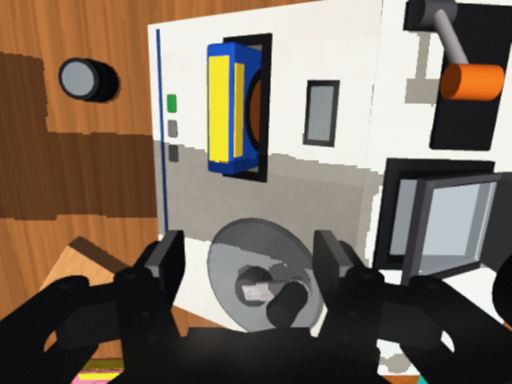

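```bash
python3 -m crank '[[[2.9,-0.8,1],0,4.8],[[2.9,-0.8,2],0,4.8],[[0,0,3],0,4.8],[[0,0,3],0,4.8],[[0,0,2],0,4.8],[[0,0,1.3],0,4.8],[[0,0,0],0,4.8]]' 25
python3 - <<'E'
from h import *
st()
p=snap('wrist','w5.png')
E
```

```text
t: 16.4
tool_pos: [0.5017, 0.0336, 0.1374]
orientation: [-2.222, -2.217, 0.005]
force: [-0.2, 0.0, -0.2]
grip_width: 0.0479
finger_force: 0.0
t 16.4 tcp [0.5017 0.0336 0.1374] F [-0.2  0.  -0.2] w 0.0479 ff 0.0
[[ 0.002  1.    -0.004]
 [ 1.    -0.002 -0.   ]
 [-0.    -0.004 -1.   ]]
q [ 0.067  0.286 -0.359  0.93  -0.     1.64 ]
```

View pics/w5.png

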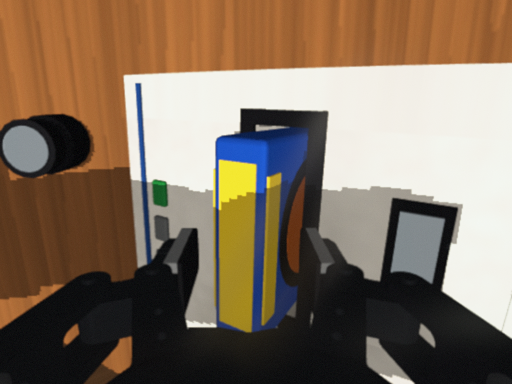

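The fingers straddle the blue cartridge: left finger at (185,260), right at (325,270), both clear of its faces. Going down 6 mm and closing.

```bash
python3 -m crank '[[[0,0.1,0.6],0,4.8],[[0,0,0],0,2],[[0,0,0],0,2],[[0,0,0],0,2],[[0,0,0],0,2]]' 35
```

```text
t: 16.95
tool_pos: [0.5047, 0.0337, 0.1339]
orientation: [2.223, 2.219, 0.001]
force: [-1.6, 0.2, 3.6]
grip_width: 0.0326
finger_force: 32.4
```

```bash
python3 -m crank '[[[0,-0.4,-0.7],0,2],[[0,-0.5,-0.87],0,2],[[0,-0.5,-0.87],0,2],[[0,0,0],0,2]]' 45
python3 - <<'E'
from h import *
st()
p=snap('wrist');q=snap('scene')['frame'][150:250,190:330]
c=np.hstack([p['frame'][::1,:400],cv2.resize(q,(390,384),interpolation=2)])
cv2.imwrite('pics/c6.png',c[:,:,::-1])
E
```

```text
t: 17.35
tool_pos: [0.4914, 0.0336, 0.1598]
orientation: [2.222, 2.217, 0.004]
force: [1.4, -0.5, 1.1]
grip_width: 0.0312
finger_force: 40.5
t 17.35 tcp [0.4914 0.0336 0.1598] F [ 1.4 -0.5  1.1] w 0.0312 ff 40.47101290896535
[[ 0.002  1.     0.004]
 [ 1.    -0.002 -0.   ]
 [-0.     0.004 -1.   ]]
q [ 6.900e-02  2.460e-01 -3.530e-01  9.690e-01 -1.000e-03  1.642e+00]
```

View pics/c6.png

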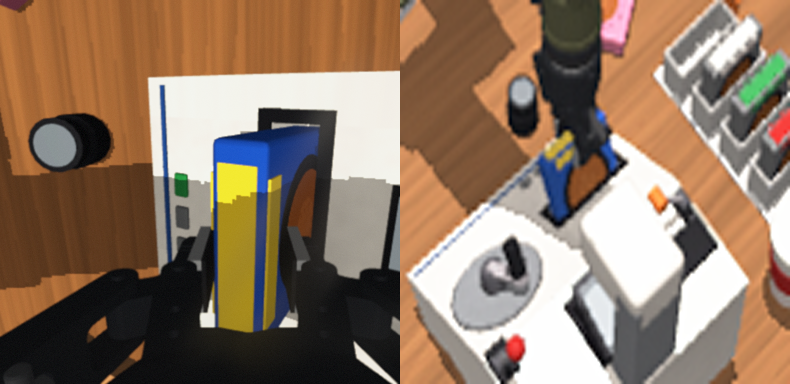

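The cartridge follows the grip and shows about 67 mm now (blue box at (245,230), slot behind it at (300,115)). Drawing on.

```bash
python3 -m crank '[[[0,-0.5,-0.87],0,2],[[0,-0.5,-0.87],0,2],[[0,-0.5,-0.87],0,2],[[0,-0.5,-0.87],0,2],[[0,-0.4,-1.3],0,2],[[0,-0.3,-2],0,2],[[0,0,-2],0,2],[[0,0,0],0,2]]' 60
python3 - <<'E'
from h import *
st()
p=snap('wrist');q=snap('scene')['frame'][120:220,200:320]
c=np.hstack([p['frame'][::1,:400],cv2.resize(q,(390,384),interpolation=2)])
cv2.imwrite('pics/c7.png',c[:,:,::-1])
E
```

```text
t: 18.25
tool_pos: [0.4633, 0.0339, 0.247]
orientation: [2.223, 2.219, 0.001]
force: [-0.1, 1.1, -1.5]
grip_width: 0.0251
finger_force: 57.6
t 18.25 tcp [0.4633 0.0339 0.247 ] F [-0.1  1.1 -1.5] w 0.0251 ff 57.6197824627161
[[ 0.002  1.     0.001]
 [ 1.    -0.002  0.   ]
 [ 0.     0.001 -1.   ]]
q [ 0.073  0.149 -0.241  1.179  0.     1.646]
```

View pics/c7.png

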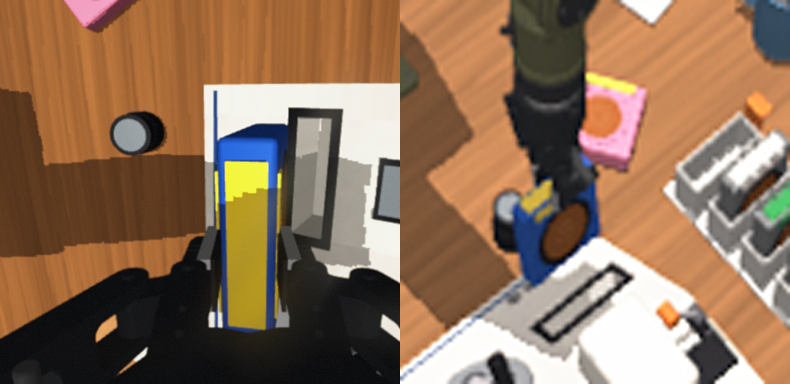

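```bash
python3 -m crank '[[[2,0,0],0,2],[[3,-0.3,0],0,2],[[3,-0.3,0],0,2],[[3,-0.2,0],0,2],[[3,0,0],0,2],[[2,0,0],0,2],[[1,0,0],0,2],[[0,0,0],0,2]]'
python3 - <<'E'
from h import *
st()
for n in('wrist','scene','top'):
 for k in range(2):
  p=snap(n)
  for q in ('rack','home_slot','roll_a_center','roll_b_center'):
   print(n,q,[(np.round(d['position'],4),round(d['confidence'],2)) for d in bot.mark_of(q,p)[:4] if abs(d['position'][1]-.315)<.03])
  for q in ('cartridge_center','cartridge'):
   print(n,q,[(np.round(d['position'],4),round(d['confidence'],2)) for d in bot.mark_of(q,p)[:4] if d['position'][2]>.03])
  if n=='wrist':cv2.imwrite('pics/w8.png',p['frame'][:,:,::-1])
E
```

```text
t: 19.15
tool_pos: [0.4549, 0.2042, 0.244]
orientation: [-2.221, -2.22, 0.004]
force: [-1.0, -0.8, -1.2]
grip_width: 0.0249
finger_force: 57.5
t 19.15 tcp [0.4549 0.2042 0.244 ] F [-1.  -0.8 -1.2] w 0.0249 ff 57.54501279210672
[[ 0.     1.    -0.003]
 [ 1.    -0.    -0.001]
 [-0.001 -0.003 -1.   ]]
q [ 0.422  0.212 -0.17   1.192 -0.     1.993]
wrist rack [(array([0.5426, 0.3141, 0.0011]), 0.82)]
wrist home_slot []
wrist roll_a_center [(array([0.5174, 0.3196, 0.0577]), 0.68)]
wrist roll_b_center []
wrist cartridge_center []
wrist cartridge [(array([0.4709, 0.2032, 0.162 ]), 0.59)]
wrist rack [(array([0.5411, 0.3136, 0.0012]), 0.66)]
wrist home_slot []
wrist roll_a_center [(array([0.515 , 0.3176, 0.0577]), 0.57)]
wrist roll_b_center [(array([0.6363, 0.3195, 0.0555]), 0.96)]
wrist cartridge_center []
wrist cartridge []
scene rack [(array([5.448e-01, 3.161e-01, 5.000e-04]), 0.72)]
scene home_slot [(array([0.4524, 0.3129, 0.0566]), 0.51)]
scene roll_a_center [(array([0.5171, 0.317 , 0.0493]), 0.72)]
scene roll_b_center [(array([0.6314, 0.3167, 0.0532]), 0.52)]
scene cartridge_center [(arr
[... 384 characters left out ...]
e cartridge_center [(array([0.4634, 0.2032, 0.2082]), 0.85)]
scene cartridge [(array([0.4667, 0.203 , 0.1571]), 0.72)]
top rack [(array([0.5457, 0.3181, 0.0009]), 0.77)]
top home_slot []
top roll_a_center []
top roll_b_center [(array([0.6303, 0.3172, 0.0555]), 0.72)]
top cartridge_center [(array([0.4604, 0.2083, 0.2081]), 0.68)]
top cartridge [(array([0.4745, 0.2025, 0.1612]), 0.5)]
top rack [(array([5.464e-01, 3.178e-01, 4.000e-04]), 0.73)]
top home_slot []
top roll_a_center [(array([0.5459, 0.3185, 0.0016]), 0.27)]
top roll_b_center [(array([0.6296, 0.3172, 0.0543]), 0.74)]
top cartridge_center [(array([0.4598, 0.2081, 0.2067]), 0.5)]
top cartridge [(array([0.4727, 0.2029, 0.1606]), 0.41)]
```

View pics/w8.png

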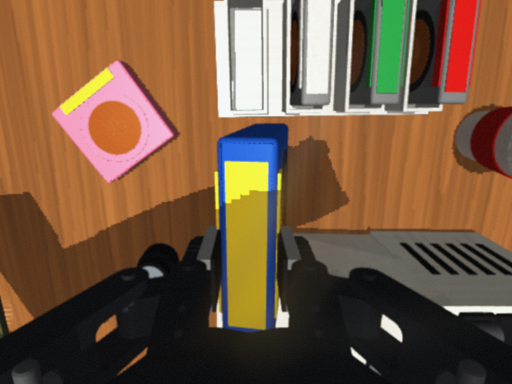

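```bash
cat > fit.py <<'E'
from h import *
from scipy.optimize import minimize
from scipy.spatial import ConvexHull
def mask(p):
    h=cv2.cvtColor(p['frame'],cv2.COLOR_RGB2HSV)
    b=cv2.inRange(h,(105,120,50),(125,255,255))|cv2.inRange(h,(22,120,60),(33,255,255))
    return b
def box(v):
    x,y,z,t=v  # centre, tilt about y (bottom toward +x positive)
    c=np.array([[a*.013,b*.05,d*.05] for a in(-1,1) for b in(-1,1) for d in(-1,1)])
    return R.from_euler('y',-t).apply(c)+[x,y,z]
def fit(ps,v0,win):
    ms=[]
    for p,w in zip(ps,win):
        m=np.zeros((384,512),bool);m[w[0]:w[1],w[2]:w[3]]=True
        b=mask(p)>0; k=cv2.morphologyEx((b&m).astype(np.uint8),cv2.MORPH_CLOSE,np.ones((5,5)))>0
        n,l,s,_=cv2.connectedComponentsWithStats(k.astype(np.uint8)); k=l==1+np.argmax(s[1:,4]); ms.append((k,m)); 
    def cost(v):
        c=0
        for p,(k,m) in zip(ps,ms):
            q=px(p,box(v));h=q[ConvexHull(q).vertices]
            i=np.zeros((384,512),np.uint8);cv2.fillConvexPoly(i,np.round(h*16).astype(np.int32),255,cv2.LINE_AA,4)
            i=i/255.*m; c+=np.abs(i-k).sum()/k.sum()
        return c
    r=minimize(cost,v0,method='Nelder-Mead',options=dict(initial_simplex=np.array([v0]+[np.array(v0)+d for d in np.diag([.006,.006,.006,.1])]),xatol=1e-4,fatol=1e-4))
    return r
E
python3 - <<'E'
from fit import *
w=snap('wrist')
for t in(0,.2):
    r=fit([w],[.458,.2042,.215,t],[(100,225,205,300)]);print(np.round(r.x,4),r.fun)
E
```

```text
[0.4632 0.2034 0.2173 0.1049] 0.07204650704502906
[0.4632 0.2033 0.2158 0.1088] 0.07178170263080105
```

Run:
```python
from h import *
w=snap('wrist');f=w['frame'].astype(int);sat=f.max(2)-f.min(2);g=f.sum(2)//3
K=np.array([[w['fx'],0,w['cx']],[0,w['fy'],w['cy']],[0,0,1]]);Rm=np.array(w['R']);t=np.array(w['t'])
def back(u,v,z):
    q=cv2.undistortPoints(np.array([[[u,v]]],float),K,np.array(w['D'],float))[0,0]
    C=-Rm.T@t;d=Rm.T@np.array([q[0],q[1],1]);return (C+d*(z-C[2])/d[2])[:2]
for r in range(5,112,15):
    c=200+np.argmax(sat[r,200:240]<45); print(r,c,np.round(back(c-.5,r,.054),4))
for r in(20,60,100): print(r,list(zip(range(216,290,1),g[r,216:290].tolist())) if r==60 else g[r,216:290].tolist())
print('col',[(r,sat[r,224]) for r in range(106,122)], back(224,115,.054))
for z in(.054,.004): print(px(w,[[.4535+d,.315-.054,z] for d in(-.017,.017)]+[[.4535-.034,.253,z]]).round(1).tolist())
```

```text
5 214 [0.4254 0.359 ]
20 215 [0.426 0.346]
35 215 [0.4256 0.3327]
50 216 [0.4262 0.3191]
65 217 [0.4268 0.3053]
80 217 [0.4265 0.2913]
95 218 [0.4271 0.2769]
110 218 [0.4267 0.2622]
20 [245, 246, 245, 245, 245, 245, 245, 245, 245, 245, 243, 206, 127, 83, 116, 143, 150, 150, 177, 236, 245, 244, 244, 244, 244, 245, 245, 244, 244, 244, 244, 244, 244, 244, 244, 244, 244, 244, 244, 244, 244, 244, 244, 245, 241, 190, 127, 191, 241, 243, 225, 170, 190, 240, 244, 244, 243, 243, 243, 243, 243, 243, 243, 243, 243, 235, 173, 100, 80, 79, 114, 193, 241, 244]
60 [(216, 186), (217, 238), (218, 246), (219, 245), (220, 245), (221, 245), (222, 245), (223, 245), (224, 245), (225, 245), (226, 244), (227, 244), (228, 227), (229, 145), (230, 86), (231, 114), (232, 142), (233, 150), (234, 149), (235, 179), (236, 237), (237, 245), (238, 244), (239, 245), (240, 244), (241, 244), (242, 244), (243, 244), (244, 245), (245, 244), (246, 244), (247, 244), (248, 244), (249, 243), (250, 244), (251, 244), (252, 243), (253, 244), (254, 243), (255, 243), (256, 244), (257, 243), (258, 243), (259, 244), (260, 243), (261
[... 467 characters left out ...]
46, 245, 246, 245, 246, 246, 245, 245, 245, 245, 246, 245, 245, 245, 245, 245, 245, 245, 245, 245, 247, 241, 157, 163, 241, 246, 232, 174, 183, 240, 245, 244, 244, 245, 244, 244, 244, 244, 245, 245, 244, 218, 127, 79, 82, 94, 171, 242, 245, 210]
col [(106, np.int64(3)), (107, np.int64(3)), (108, np.int64(3)), (109, np.int64(3)), (110, np.int64(3)), (111, np.int64(3)), (112, np.int64(3)), (113, np.int64(3)), (114, np.int64(3)), (115, np.int64(3)), (116, np.int64(4)), (117, np.int64(10)), (118, np.int64(63)), (119, np.int64(107)), (120, np.int64(109)), (121, np.int64(108))] [0.43322151 0.2572505 ]
[[227.2, 111.2], [260.7, 111.1], [210.7, 119.3]]
[[229.9, 110.3], [259.1, 110.2], [215.6, 117.3]]
```

```bash
python3 -m crank '[[[2,-0.3,0],0,2],[[3,-0.4,0],0,2],[[3,-0.3,0],0,2],[[2.2,-0.3,1],0,2],[[1.1,0,2],0,2],[[0,0,2],0,2],[[0,0,2],0,2],[[0,0,1],0,2],[[0,0,0],0,2]]'
python3 - <<'E'
from fit import *
st()
w=snap('wrist');f=w['frame'].astype(int)
np.save('w.npy',f)
r=fit([w],[.450,.317,.133,.1],[(60,225,190,310)]);print(np.round(r.x,4),r.fun)
b=px(w,box(r.x));print(b.round(1).tolist())
P=[.4555,.3165]
print('far rim',px(w,[[P[0]+d,P[1]+.054,.054] for d in(-.034,-.017,.017,.034)]).round(1).tolist())
g=f.sum(2)//3
for row in range(90,130,5): print(row,g[row,205:300:2].tolist())
for n in('scene','top'):
  p=snap(n)
  for q in ('cartridge_center','home_slot','rack','cartridge'):
    print(n,q,[(np.round(d['position'],4),round(d['confidence'],2)) for d in bot.mark_of(q,p)[:5] if abs(d['position'][1]-.315)<.03])
E
```

```text
t: 22.25
tool_pos: [0.442, 0.3161, 0.164]
orientation: [-2.223, -2.219, 0.005]
force: [0.4, -0.4, -1.4]
grip_width: 0.0252
finger_force: 57.6
t 22.25 tcp [0.442  0.3161 0.164 ] F [ 0.4 -0.4 -1.4] w 0.0252 ff 57.568428944796324
[[ 0.002  1.    -0.003]
 [ 1.    -0.002 -0.002]
 [-0.002 -0.003 -1.   ]]
q [ 0.621  0.33  -0.218  1.026 -0.     2.194]
[0.4492 0.3153 0.132  0.1079] 0.10907444687388629
[[245.5, 257.6], [220.4, 354.3], [244.8, 126.2], [213.7, 143.8], [279.2, 259.2], [275.0, 358.8], [282.6, 126.4], [280.3, 144.6]]
far rim [[219.1, 116.9], [241.2, 116.9], [285.4, 116.8], [307.5, 116.8]]
90 [145, 147, 147, 155, 155, 151, 150, 153, 158, 157, 152, 156, 156, 152, 152, 151, 145, 138, 144, 176, 182, 182, 180, 181, 180, 180, 181, 180, 178, 179, 180, 178, 179, 178, 178, 178, 176, 177, 177, 178, 152, 155, 154, 149, 146, 139, 132, 140]
95 [145, 146, 148, 155, 156, 151, 151, 153, 157, 158, 153, 155, 158, 152, 152, 150, 147, 140, 140, 173, 182, 180, 180, 180, 180, 179, 179, 178, 179, 180, 180, 179, 177, 178, 177, 177, 178, 178, 177, 178, 148, 156, 154, 150, 145, 138, 139, 143]
100 [146, 146,
[... 1164 characters left out ...]
, 136, 255, 255, 254, 255, 255, 255, 255, 255]
125 [144, 145, 146, 150, 156, 153, 152, 151, 154, 176, 255, 255, 255, 255, 255, 255, 255, 255, 223, 196, 208, 235, 255, 212, 115, 64, 59, 58, 58, 56, 58, 57, 58, 58, 59, 58, 59, 58, 59, 59, 86, 248, 255, 255, 255, 255, 255, 255]
scene cartridge_center [(array([0.4547, 0.317 , 0.1297]), 0.71)]
scene home_slot [(array([0.4551, 0.3119, 0.0582]), 0.37)]
scene rack [(array([ 0.5446,  0.3197, -0.0006]), 0.9)]
scene cartridge [(array([0.4567, 0.3175, 0.0757]), 0.64)]
top cartridge_center [(array([0.4517, 0.3189, 0.1296]), 0.58)]
top home_slot []
top rack [(array([ 0.5457,  0.3192, -0.0021]), 0.75)]
top cartridge [(array([0.461 , 0.3196, 0.0802]), 0.6)]
```

Run:
```python
from h import *
f=np.load('w.npy').astype(np.uint8);h=cv2.cvtColor(f,cv2.COLOR_RGB2HSV).astype(int)
def ch(p):
    H,S,V=p
    if S>110 and 100<H<130: return 'B'
    if S>110 and 20<H<35: return 'Y'
    if S>150 and H<15: return 'o'
    if S>60: return 'w'
    return '#' if V<90 else '-' if V<200 else '.'
for r in range(84,160,2): print(r,''.join(ch(h[r,c]) for c in range(210,310)))
w=bot.read_camera('wrist')
for x in(.4515,.4555,.4595): print(x,px(w,[[x-.015,.39,.08],[x+.015,.39,.08],[x,.38,.08]]).round(1).tolist())
```

```text
84 oowoooooooowwwwwwwwwooooooooooooowwwwwwwwwwwwwwwwwwwwwwwwwwwwwwwwwwwwwwwwwwwwwwwoooooooooooooooooooo
86 owwooooooowwwwwwwwwowooooooooooowYYYYYYYYYYYYYYYYYYYYYYYYYYYYYYYYYYYYYYYYYYwwwwwwooooooooooooooooooo
88 owwwoooooowwwwwwowwwoooooooooooowYYYYYYYYYYYYYYYYYYYYYYYYYYYYYYYYYYYYYYYYYYwowwooooooooooooooooooooo
90 owoooooowowwwwwoowwooooooooooooowYYYYYYYYYYYYYYYYYYYYYYYYYYYYYYYYYYYYYYYYYYwowwooooooooooooooooooooo
92 oowoooooowwwwwwooowowooooooooooowYYYYYYYYYYYYYYYYYYYYYYYYYYYYYYYYYYYYYYYYYYwowwoowoooooooooooooooooo
94 owwwoooooowwwwwoowwowowowooooooowYYYYYYYYYYYYYYYYYYYYYYYYYYYYYYYYYYYYYYYYYYwowwwoooooooooooooooooooo
96 oowwoooowowwwwwwowwwooowoooooooowYYYYYYYYYYYYYYYYYYYYYYYYYYYYYYYYYYYYYYYYYYwowwwoooooooooooooooooooo
98 oowwwooooowwwwwwowwwwoowoooooooowYYYYYYYYYYYYYYYYYYYYYYYYYYYYYYYYYYYYYYYYYYwoowwwooooooooooooooooooo
100 owwwwooooowwwwwowwowwwwooooooooowYYYYYYYYYYYYYYYYYYYYYYYYYYYYYYYYYYYYYYYYYYwoowwwooooooooooooooooooo
102 oowwooooooowwwwoowwwwoooooooooooowYYYYYYYYYYYYYYYYYYYYYYYYYYYYYYYYYYYYYYYYYwoowwwooooooooooooooooooo
104 oowwooooooowowwwowwwwwwoooooooooowYYYYYYYYYYYYYYYYYYYY
[... 2343 characters left out ...]
......-------
150 oooowwowBBBBBBBBBBBBBBBBBBBBBBBBBBBBBBBBBBBBBBBBBBBBBBBBBBBBBBBBBBBBBBBBBBB#w................-------
152 oooowwowBBBBBBBBBBBBBBBBBBBBBBBBBBBBBBBBBBBBBBBBBBBBBBBBBBBBBBBBBBBBBBBBBBw##-...............-------
154 ooowwwowBBBBBBBBBBBBBBBBBBBBBBBBBBBBBBBBBBBBBBBBBBBBBBBBBBBBBBBBBBBBBBBBBB###-...............-------
156 ooowwwowBBBBBBBBBBBBBBBBBBBBBBBBBBBBBBBBBBBBBBBBBBBBBBBBBBBBBBBBBBBBBBBBBw##--...............-------
158 ooowwwowBBBBBBBBBBBBBBBBBBBBBBBBBBBBBBBBBBBBBBBBBBBBBBBBBBBBBBBBBBBBBBBBBw###--..............-------
0.4515 [[235.1, 90.7], [279.0, 90.6], [257.0, 105.7]]
0.4555 [[240.9, 90.7], [284.8, 90.6], [262.8, 105.7]]
0.4595 [[246.8, 90.7], [290.7, 90.6], [268.6, 105.7]]
```

```bash
python3 -m crank '[[[0,0,1],0,2],[[0,0,1],0,2],[[0,0,1],0,2],[[0,0,0.7],0,2],[[0,0,0.5],0,2],[[0,0,0],0,2]]' 40
python3 - <<'E'
from h import *
s=st();print(s['torque'])
E
```

```text
t: 23.45
tool_pos: [0.4422, 0.3162, 0.1218]
orientation: [-2.224, -2.219, 0.004]
force: [-0.2, -0.2, -1.7]
grip_width: 0.0251
finger_force: 57.4
t 23.45 tcp [0.4422 0.3162 0.1218] F [-0.2 -0.2 -1.7] w 0.0251 ff 57.38810957176611
[[ 0.002  1.    -0.002]
 [ 1.    -0.002 -0.002]
 [-0.002 -0.002 -1.   ]]
q [ 0.621  0.362 -0.288  0.923 -0.     2.194]
[-0.0059987   0.13432957 -0.00730173]
```

```bash
python3 -m crank '[[[0,0,0.8],0,2],[[0,0,0.8],0,2],[[0,0,0.6],0,2],[[0,0,0.4],0,2],[[0,0,0],0,2]]'
python3 - <<'E'
from h import *
s=st()
for n in('scene','top'):
  p=snap(n)
  for q in ('cartridge_center','home_slot'):
    print(n,q,[(np.round(d['position'],4),round(d['confidence'],2)) for d in bot.mark_of(q,p)[:5] if abs(d['position'][1]-.315)<.03])
E
```

```text
t: 23.95
tool_pos: [0.4426, 0.3166, 0.0966]
orientation: [-2.223, -2.219, 0.002]
force: [-1.2, 0.4, -1.9]
grip_width: 0.0253
finger_force: 56.5
t 23.95 tcp [0.4426 0.3166 0.0966] F [-1.2  0.4 -1.9] w 0.0253 ff 56.46873495541513
[[ 0.002  1.    -0.001]
 [ 1.    -0.002 -0.001]
 [-0.001 -0.001 -1.   ]]
q [ 0.621  0.385 -0.326  0.861  0.     2.194]
scene cartridge_center [(array([0.4496, 0.3174, 0.0609]), 0.63)]
scene home_slot [(array([0.4521, 0.3144, 0.0559]), 0.36)]
top cartridge_center [(array([0.4466, 0.3175, 0.0597]), 0.7)]
top home_slot []
```

```bash
python3 -m crank '[[[0,0.1,0.5],0,2],[[0,0.1,0.4],0,2],[[0,0.1,0.3],0,2],[[0,0.1,0],0,2],[[0,0,0],0,2]]' 25
python3 - <<'E'
from h import *
s=st()
E
```

```text
t: 24.75
tool_pos: [0.4516, 0.3174, 0.0902]
orientation: [2.221, 2.213, 0.014]
force: [-2.4, -5.1, 23.1]
grip_width: 0.025
finger_force: 45.6
t 24.75 tcp [0.4516 0.3174 0.0902] F [-2.4 -5.1 23.1] w 0.025 ff 45.648646582849324
[[ 0.004  1.     0.01 ]
 [ 1.    -0.004  0.002]
 [ 0.002  0.01  -1.   ]]
q [ 0.615  0.395 -0.328  0.838 -0.004  2.19 ]
```

```bash
python3 -m crank '[[[0,0,-0.1],0,2],[[0,0,0],0,2]]'
python3 - <<'E'
from fit import *
s=st()
for n in('scene','top','scene','top'):
  p=snap(n)
  for q in ('cartridge_center','cartridge'):
    print(n,q,[(np.round(d['position'],4),round(d['confidence'],2)) for d in bot.mark_of(q,p)[:5] if abs(d['position'][1]-.315)<.03])
w=snap('wrist');h=cv2.cvtColor(w['frame'],cv2.COLOR_RGB2HSV).astype(int)
def ch(p):
    H,S,V=p
    return 'B' if S>110 and 100<H<130 else 'Y' if S>110 and 20<H<35 else 'w' if S>60 else '#' if V<90 else '-' if V<200 else '.'
for r in range(100,160,3): print(r,''.join(ch(h[r,c]) for c in range(205,315)))
for z in(.049,.051,.054): 
  for x in (.4535,.4565):print(z,x,px(w,box([x,.3165,z+.0025,0])[[2,3,6,7]]).round(1).tolist())
E
```

```text
t: 24.95
tool_pos: [0.4514, 0.3174, 0.0903]
orientation: [2.221, 2.214, 0.013]
force: [-1.5, -4.1, 16.2]
grip_width: 0.0252
finger_force: 45.3
t 24.95 tcp [0.4514 0.3174 0.0903] F [-1.5 -4.1 16.2] w 0.0252 ff 45.27282631024718
[[ 0.003  1.     0.01 ]
 [ 1.    -0.003  0.002]
 [ 0.002  0.01  -1.   ]]
q [ 0.615  0.396 -0.328  0.838 -0.004  2.19 ]
scene cartridge_center [(array([0.454 , 0.3188, 0.0547]), 0.49)]
scene cartridge [(array([0.4572, 0.3194, 0.0045]), 0.62)]
top cartridge_center [(array([0.4544, 0.316 , 0.0519]), 0.57)]
top cartridge [(array([0.4613, 0.3194, 0.0018]), 0.65)]
scene cartridge_center [(array([0.4545, 0.3161, 0.0551]), 0.74)]
scene cartridge [(array([0.4606, 0.3174, 0.0011]), 0.47)]
top cartridge_center [(array([0.4541, 0.3194, 0.0527]), 0.56)]
top cartridge []
100 wwwwwwwwwwwwwwwwwwwwwwwwwwwwwwwwwwwwwwwwwwwwwwwwwwwwwwwwwwwwwwwwwwwwwwwwwwwwwwwwwwwwwwwwwwwwwwwwwwwwwwwwwwwwww
103 wwwwwwwwwwwwwwwwwwwwwwwwwwwwwwwwwwwwwwwwwwwwwwwwwwwwwwwwwwwwwwwwwwwwwwwwwwwwwwwwwwwwwwwwwwwwwwwwwwwwwwwwwwwwww
106 wwwwwwwwwwwwwwwwwwwwwwwwwwwwwwwwwwwwwwwwwwwwwwwwwwwwwwwwwwwwwwwwwwwwwwwwwww
[... 1758 characters left out ...]
--
154 ............BBBBBBBBBBBBBBBBBBBBBBBBBBBBBBBBBBBBBBBBBBBBBBBBBBBBBBBBBBBBBB--.................-----------------
157 ............BBBBBBBBBBBBBBBBBBBBBBBBBBBBBBBBBBBBBBBBBBBBBBBBBBBBBBBBBBBBBB-...............--------------------
0.049 0.4535 [[228.5, 126.3], [215.9, 142.5], [265.1, 126.1], [279.6, 142.2]]
0.049 0.4565 [[232.7, 126.3], [223.2, 142.4], [269.3, 126.1], [287.0, 142.1]]
0.051 0.4535 [[228.3, 126.5], [215.4, 143.0], [265.2, 126.3], [280.1, 142.7]]
0.051 0.4565 [[232.6, 126.5], [222.9, 143.0], [269.5, 126.3], [287.6, 142.7]]
0.054 0.4535 [[228.1, 126.8], [214.7, 143.9], [265.5, 126.6], [281.0, 143.6]]
0.054 0.4565 [[232.4, 126.8], [222.4, 143.9], [269.8, 126.6], [288.6, 143.6]]
```

```bash
python3 -m crank '[[[0,0.2,-0.1],0,2],[[0,0.2,0],0,2],[[0,0.2,0],0,2],[[0,0,0],0,2]]' 20
python3 - <<'E'
from h import *
s=st()
for n in('scene','top','scene','top'):
  p=snap(n)
  for q in ('cartridge_center','cartridge'):
    print(n,q,[(np.round(d['position'],4),round(d['confidence'],2)) for d in bot.mark_of(q,p)[:5] if abs(d['position'][1]-.315)<.03])
E
```

```text
t: 26.0
tool_pos: [0.4543, 0.3173, 0.0898]
orientation: [2.223, 2.218, 0.005]
force: [-4.3, -1.7, 12.7]
grip_width: 0.0248
finger_force: 42.6
t 26.0 tcp [0.4543 0.3173 0.0898] F [-4.3 -1.7 12.7] w 0.0248 ff 42.60973870754242
[[ 0.002  1.     0.003]
 [ 1.    -0.002  0.002]
 [ 0.002  0.003 -1.   ]]
q [ 0.61   0.403 -0.317  0.848 -0.     2.183]
scene cartridge_center [(array([0.456 , 0.3211, 0.0546]), 0.76)]
scene cartridge [(array([0.4543, 0.3172, 0.0011]), 0.56)]
top cartridge_center [(array([0.4558, 0.3188, 0.0523]), 0.54)]
top cartridge []
scene cartridge_center [(array([0.4555, 0.3203, 0.0555]), 0.62)]
scene cartridge []
top cartridge_center [(array([0.455 , 0.3192, 0.0524]), 0.49)]
top cartridge [(array([0.459 , 0.317 , 0.0032]), 0.56)]
```

```bash
python3 -m crank '[[[0,0,-0.1],0,2],[[0,0,0],0,2.8],[[0,0,0],0,3.4],[[0,0,0],0,3.9],[[0,0,0],0,3.9]]'
python3 - <<'E'
from h import *
s=st()
E
```

```text
t: 27.1
tool_pos: [0.4535, 0.3169, 0.0884]
orientation: [2.224, 2.219, 0.001]
force: [0.2, -0.6, -0.5]
grip_width: 0.0393
finger_force: 0.0
t 27.1 tcp [0.4535 0.3169 0.0884] F [ 0.2 -0.6 -0.5] w 0.0393 ff 0.0
[[ 0.002  1.     0.001]
 [ 1.    -0.002 -0.   ]
 [-0.     0.001 -1.   ]]
q [ 0.61   0.405 -0.318  0.848 -0.     2.183]
```

```bash
python3 -m crank '[[[0,0,-1],0,3.9],[[0,0,-2],0,3.9],[[0,0,-3],0,3.9],[[0,0,-4],0,3.9],[[0,0,-4],0,3.9],[[-1,0,-2],0,0],[[-2,0,0],0,0],[[-2,0,0],0,0],[[-2,0,0],0,0]]'
python3 - <<'E'
from fit import *
s=st()
for n in('wrist','scene','top','wrist','scene','top'):
  p=snap(n)
  for q in ('cartridge_center','cartridge','roll_a_center','rack','lever_knob'):
    print(n,q,[(np.round(d['position'],4),round(d['confidence'],2)) for d in bot.mark_of(q,p)[:5] if abs(d['position'][1]-.315)<.03 or q=='lever_knob'])
E
```

```text
t: 28.0
tool_pos: [0.4531, 0.2463, 0.2496]
orientation: [2.223, 2.219, 0.002]
force: [0.2, -1.1, -0.4]
grip_width: -0.0003
finger_force: 0.0
t 28.0 tcp [0.4531 0.2463 0.2496] F [ 0.2 -1.1 -0.4] w -0.0003 ff 0.0
[[ 0.002  1.     0.001]
 [ 1.    -0.002  0.001]
 [ 0.001  0.001 -1.   ]]
q [ 0.498  0.236 -0.123  1.21  -0.     2.071]
wrist cartridge_center []
wrist cartridge [(array([0.4525, 0.3191, 0.0061]), 0.67)]
wrist roll_a_center [(array([0.512 , 0.3221, 0.0572]), 0.93)]
wrist rack [(array([ 0.541 ,  0.3166, -0.    ]), 0.83), (array([0.5121, 0.3216, 0.0564]), 0.31)]
wrist lever_knob [(array([0.5148, 0.3199, 0.0558]), 0.46)]
scene cartridge_center [(array([0.458 , 0.3187, 0.0541]), 0.73)]
scene cartridge [(array([ 0.4554,  0.3182, -0.001 ]), 0.79)]
scene roll_a_center [(array([0.4561, 0.3191, 0.0557]), 0.69), (array([0.5174, 0.3194, 0.052 ]), 0.63)]
scene rack [(array([ 5.428e-01,  3.185e-01, -5.000e-04]), 0.59)]
scene lever_knob [(array([0.7392, 0.2373, 0.0028]), 0.72), (array([ 0.6472, -0.1819,  0.2527]), 0.6)]
top cartridge_center []
top cartridge []
top roll_a_center [(array([0.62
[... 395 characters left out ...]
ay([0.5414, 0.315 , 0.0007]), 0.89)]
wrist lever_knob []
scene cartridge_center [(array([0.4592, 0.3187, 0.0535]), 0.53)]
scene cartridge [(array([0.4574, 0.3192, 0.    ]), 0.79)]
scene roll_a_center [(array([0.5173, 0.3188, 0.0553]), 0.53), (array([0.5746, 0.3197, 0.0546]), 0.34)]
scene rack [(array([5.461e-01, 3.163e-01, 3.000e-04]), 0.66)]
scene lever_knob [(array([ 0.6438, -0.1807,  0.2516]), 0.37), (array([0.5724, 0.3206, 0.0542]), 0.36), (array([0.7372, 0.235 , 0.0039]), 0.23)]
top cartridge_center []
top cartridge []
top roll_a_center [(array([0.5125, 0.3192, 0.0542]), 0.61)]
top rack [(array([0.5467, 0.318 , 0.001 ]), 0.75)]
top lever_knob [(array([ 0.648 , -0.184 ,  0.2539]), 0.44)]
```

Cartridge stands upright in the tagged pocket (centre z about 0.054). Going round the front and right side to reach behind the lever.

```bash
python3 -m crank '[[[-3,0,0],0,0],[[-4,0,0],0,0],[[-4,0,0],0,0],[[-4,0,0],0,0],[[-4,0,0],0,0],[[-4,0,0],0,0],[[-4,0,0],0,0],[[-4,0,0],0,0],[[-4,0,0],0,0],[[-4,0,0],0,0],[[-4,0,0],0,0],[[-4,0,0],0,0]]' 30
python3 -m crank '[[[-3,0,0],0,0],[[-2,0,0],0,0],[[0,2,0],0,0],[[0,4,0],0,0],[[0,4,0],0,0],[[0,4,0],0,0],[[0,4,0],0,0],[[0,4,0],0,0],[[0,1.5,0],0,0],[[0,0,0],0,0]]'
```

```text
t: 31.0
tool_pos: [0.4517, -0.2249, 0.2487]
orientation: [2.224, 2.219, 0.001]
force: [0.7, -0.4, -0.7]
grip_width: 0.0001
finger_force: 0.0
t: 32.0
tool_pos: [0.6889, -0.2732, 0.2464]
orientation: [-2.221, -2.22, 0.0]
force: [-0.5, -0.4, 0.1]
grip_width: 0.0
finger_force: 0.0
```

```bash
python3 -m crank '[[[3,0,0],0,0],[[3,0,0.4],0,0],[[3.3,0,0.4],0,0],[[0,-1,0],0,0],[[0,-1.3,0],0,0],[[0,-1.3,0],0,0],[[0,-1.3,0],0,0],[[0,-1.3,0],0,0],[[0,-1.3,0],0,0],[[0,0,0],0,0]]'
python3 - <<'E'
from h import *
for n in('scene','top'):
  p=snap(n)
  print(n,[(np.round(d['position'],3),round(d['confidence'],2)) for d in bot.mark_of('lever_knob',p)[:2]])
E
```

```text
t: 33.0
tool_pos: [0.6097, -0.1807, 0.2414]
orientation: [-2.225, -2.218, 0.001]
force: [-0.4, 0.5, 0.1]
grip_width: 0.0001
finger_force: 0.0
scene [(array([ 0.58 , -0.179,  0.251]), 0.55)]
top []
```

```bash
python3 -m crank '[[[0,-0.4,0],0,0],[[0,-0.4,0],0,0],[[0,0,0],0,0]]'
```

```text
t: 33.5
tool_pos: [0.606, -0.1805, 0.2404]
orientation: [2.221, 2.217, 0.005]
force: [6.0, 0.5, -3.8]
grip_width: -0.0001
finger_force: 2.8
```

Stop felt (6 N). Backing away and checking everything.

```bash
python3 -m crank '[[[0,1.5,0],0,0],[[0,1.5,-0.5],0,0],[[-3,0,-1],0,0],[[-4,0,-1],0,0],[[-4,0,0],0,0],[[0,0,0],0,0]]'
python3 - <<'E'
from h import *
st()
for n in('scene','top'):
  p=snap(n)
  for q in('lever_knob','tension_roller','cartridge_center','rack','roll_a_center','roll_b_center','roll_c_center','coffee_cup','mug','spice_jar','air_duster','binoculars'):
    print(n,q,[(np.round(d['position'],3).tolist(),round(d['confidence'],2)) for d in bot.mark_of(q,p)[:4] if d['confidence']>.3])
E
```

```text
t: 34.1
tool_pos: [0.6333, -0.2956, 0.2648]
orientation: [2.228, 2.212, -0.003]
force: [-0.9, 0.0, 0.0]
grip_width: -0.0
finger_force: 0.0
t 34.1 tcp [ 0.6333 -0.2956  0.2648] F [-0.9  0.   0. ] w -0.0 ff 0.0
[[ 0.007  1.    -0.   ]
 [ 1.    -0.007 -0.002]
 [-0.002 -0.    -1.   ]]
q [-0.436  0.574  0.448  1.444 -0.002  1.142]
scene lever_knob [([0.579, -0.182, 0.253], 0.48)]
scene tension_roller [([0.635, 0.054, 0.23], 0.55)]
scene cartridge_center [([0.459, 0.319, 0.058], 0.84), ([0.744, -0.354, 0.013], 0.84), ([0.303, 0.247, 0.012], 0.73), ([0.566, -0.335, 0.013], 0.6)]
scene rack [([0.545, 0.314, 0.0], 0.97)]
scene roll_a_center [([0.516, 0.321, 0.053], 0.76), ([0.739, 0.235, 0.002], 0.62)]
scene roll_b_center [([0.631, 0.316, 0.052], 0.52)]
scene roll_c_center [([0.574, 0.319, 0.056], 0.7)]
scene coffee_cup [([0.734, 0.233, 0.004], 0.83)]
scene mug []
scene spice_jar [([0.499, 0.538, -0.0], 0.77)]
scene air_duster [([0.63, 0.481, 0.001], 0.57)]
scene binoculars [([0.456, -0.465, 0.002], 0.76)]
top lever_knob [([0.578, -0.177, 0.254], 0.64)]
top tension_roller [([0.633, 0.056, 0.228], 0.42)]
top cartridge_center [([0.745, -0.351, 0.011], 0.73), ([0.307, 0.249, 0.015], 0.65), ([0.567, -0.336, 0.016], 0.57), ([0.457, 0.318, 0.055], 0.54)]
top rack [([0.547, 0.318, -0.001], 0.7), ([0.625, 0.48, -0.002], 0.53)]
top roll_a_center [([0.508, 0.318, 0.057], 0.8)]
top roll_b_center [([0.632, 0.318, 0.055], 0.76)]
top roll_c_center [([0.575, 0.318, 0.046], 0.84), ([0.579, -0.181, 0.255], 0.65)]
top coffee_cup [([0.734, 0.229, 0.001], 0.56)]
top mug [([0.358, 0.526, 0.001], 0.79)]
top spice_jar [([0.502, 0.539, -0.002], 0.65)]
top air_duster [([0.625, 0.48, -0.001], 0.56)]
top binoculars [([0.454, -0.465, -0.006], 0.74)]
```

All in place: lever shut, roller up, cartridge home, everything else where it stood.

```bash
python3 -c "
from plant import bot
print(bot.hand_in())"
```

```text
the job is handed in; nothing more can be done
None
```

The roll is put away and handed in at about 34 s: film rewound, blue cartridge standing in the orange-tagged pocket, gate lever closed, and the last camera check showed the other items where they stood; no verdict was shown.

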